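Dock the carrier board and swing its latch over

ROBOT

A 7-joint arm with a two-finger parallel gripper is mounted at the origin on a cart in front of the work surface, level with it; the furniture and walls round the work are solid. World frame = base frame: x ahead of the robot, y to its left, z up, the work surface at z = 0. Lengths are in m, angles in rad, forces in N, time in s.
With the tool pointing down it reaches from about 0.4 to 0.875 m from the base axis. Payload 19.3 kg.
Tool frame: the origin (TCP) lies at the very end of the fingers, on their centre line; the grasp point (between the pads) lies 19 mm behind it; z points along the fingers, y is the direction in which the jaws open and shut (so a half turn about z gives the same grasp; the last joint's range is limited). The gripper opens to 85 mm and grips with 20 to 120 N. Pads are 22 mm wide; open, the fingers measure 114 mm over their backs; the gripper's body (76 mm by 85 mm) begins 54 mm behind the grasp point. The pads swing forward as they close: fully open they stand 13 mm farther back than shut.
Start: joints at [-1.218, 0.521, -0.036, 1.599, 0.021, 1.021, -0.113], TCP at [0.256, 0.57, 0.231] pointing down, gripper open.
Joint ranges: [-2.91, 2.91], [-0.3, 2.13], [-1.5, 1.42], [0.17, 2.43], [-1.26, 4.41], [0.16, 1.93], [-2.52, 2.52]. Speed limits (rad/s): [1.89, 1.89, 2.39, 2.39, 3.01, 3.01, 3.01].

INTERFACE

Orientations are given as [roll, pitch, yaw] about the fixed x, y, z axes, in that order (R = Rz(yaw) Ry(pitch) Rx(roll)).
In Python, from workcell import bot gives the robot as it stands.
- The arm moves only by the tool apply_moves, never from a script. Its argument "commands" is a list of rows, each an object with "travel": the shift along the tool's x, y, z in m, a list of three; "twist": the turn, a rotation vector about the tool's x, y, z in degrees, a list of three; "claw": the finger opening in m, from 0 to 0.0854. A call has 1 to 10 rows; each row is the pose to reach, as a shift and turn from the pose commanded when the call began, along the tool's axes at that moment; what a row does not reach only later rows make up. A row lasts 1/10 s, in which the tool goes at most 50 mm and 8.59 degrees, less where a joint would pass 70% of its speed; a pose out of reach is approached as far as the arm can. A call with a gripper value outside its range is refused whole. The fingers move at their own pace and stop on an object; "force" is the grip in N (left out, the last holds). Time passes only in rows, so rows that repeat a pose let the fingers close. It gives the time, the measured TCP pose, the force and the opening at its end, in the units of the state.
- bot.observe(): the state, without advancing time (a new reading comes with each control period).
- bot.grab_frame(name): name is "scene" or "top" or "wrist"; returns a dict with "frame" (420x560x3 uint8, blue, green, red), "fx", "fy", "cx", "cy" (pixels), "dist" ([k1, k2, p1, p2, k3] as OpenCV has them; the pictures are not rectified), "pose" (4x4, takes a point from camera to world coordinates); the wrist camera has in their place "tool_from_camera" (4x4, takes a point from camera to tool coordinates, whose origin is the TCP and whose axes are the flange's). Camera axes: x right, y up, looking along -z (the intrinsics and any distortion apply to the point x, -y, -z); pixel columns grow to the right and rows downward; lengths in m; the calibration is good to about 2 mm. A picture is of the moment at which its call begins: read the wrist's pose just before it. There is no depth.
- bot.job_done(): hands the job in, once; it reports no verdict.
The state is a dict: "clock": time; "qpos": joint angles; "qd": joint speeds; "joint_efforts": joint torques, N m; "position": TCP position; "tool_rot": TCP orientation; "force": force on the tool from outside, world axes, zero at the start; "moment": the same for the moment, N m; "grip_width": finger opening in m.
Only numpy, scipy, OpenCV 4.12 (cv2) and the standard library are available. Lean on these libraries where they do the work, as an engineer would, in place of code of your own. Each camera call takes 0.05 s, during which the arm holds its last target.

TASK

With fingertip pushes only, slide the blue carrier board, with the module lying on it, along its rails until it drops into the locating notches. Then push the latch's red knob round until the latch bar lies all the way across the back of the board. Do not lift the board or the module or take the knob between the fingers, and leave the other things on the bench where they are.

Things in the scene. Friction and masses are not known exactly. Their poses are not given: they have to be found in the camera images.
- fixture: Slide fixture fixed to the bench: base plate 325 x 180 x 8 mm (local x -155 to +170, y -78 to +102), two steel rails along x, 24 mm high, 44 mm apart, side guides at y = +-57 to +-65 mm, 38 mm high; the -x end is open, a 44 mm high end stop crosses x = +155 to +165. Origin at bench height, midway between the rails. The board is pushed along +x (roughly to the robot's right).
- seat (a point): Where the board's origin lies once dropped: x = +45 mm, z = 18 mm in the fixture's frame. There four rail notches, 22 mm long and 6 mm deep, take the board's feet all at once (play 3 mm each way). Yellow marks on the side guides stand level with it. The rails run on 35 mm beyond: a board shoved faster than about 0.1 m/s may jump the notches.
- board: Loose blue board, 150 (x) x 110 (y) x 14 mm, on four feet 8 mm high, about 0.35 kg. Origin under its centre at the feet's soles; axes as the fixture's. Push on the plain end at x = -75 mm, 8 to 22 mm above the origin. The origin rides 24 mm above the bench, 18 mm once dropped, and starts 40 to 100 mm short of the notches. Sliding takes 2 to 9 N; once dropped it goes no further.
- module: Loose electronic module with notched aluminium cover, 89 x 61 x 20 mm, 0.16 kg, lying between low (5 mm) black corners on the board, its centre 20 mm ahead (+x) of the board's centre. Origin at the centre of its underside.
- latch_knob (a point): Middle of the upright red knob (16 mm diameter, 24 mm high, from 48 to 72 mm above the bench) on the latch bar, 65 mm from the bar's pivot, which is an upright post at x = 0, y = +85 mm in the fixture's frame. The bar is 90 x 14 x 6 mm, its underside 42.5 mm above the bench: it passes 2.5 mm over a dropped board but strikes one that still rides on the rails.
- latch (a joint): Angle of the latch bar (rad). At 0 it points from its pivot along the fixture's -x, beside the rails; growing values turn it counter-clockwise seen from above, bringing the knob in over the board behind the module; at 1.57 it points along the fixture's -y, across the board's rear, and meets its stop. Stays where it is left; about 0.5 N at the knob moves it. Starts between -0.4 and 0.1.
- tape: Bystander: roll of black tape, 62 mm across, 19 mm high, origin under its centre.
- spare_module: Bystander: a second module of the same kind, 89 x 61 x 20 mm, lying on the bench, origin under its centre.
- flux_pot: Bystander: black rubber pot, 62 mm across, 42 mm high, origin under its centre.
- spool: Bystander: grey solder spool, 63 mm across, 70 mm high, origin under its centre.

How it is judged:
On the way, in this order (a step that is already met when the one before it is completed fails the run):
1. the board has dropped into the notches, with the latch still open (x of board in the frame of fixture between 0.037 and 0.053 m and horizontal distance between board and fixture below 0.055 m and z of board in the frame of fixture between 0.0155 and 0.0205 m and angle between board's own z axis and vertical below 0.025 rad and value of joint latch below 0.6 rad), for 0.2 s.
2. the latch bar lies across the dropped board (x of board in the frame of fixture between 0.037 and 0.053 m and horizontal distance between board and fixture below 0.055 m and z of board in the frame of fixture between 0.0155 and 0.0205 m and angle between board's own z axis and vertical below 0.025 rad and value of joint latch above 1.4 rad), for 0.2 s.
At the end, for the whole second after the job is handed in: The board lies level in the notches (origin within 8 mm of the notch position along the rails, no more than 20.5 mm above the bench), the latch stands at more than 1.4 rad across it, the module still lies in its place between the black corners of the board, and all is at rest (all of step 2 and horizontal distance between module and board between 0.012 and 0.028 m and z of module in the frame of board below 0.026 m and linear speed of each of board, module below 0.02 m/s); the robot touches nothing.
It fails at once if the board is lifted off its rails (z of board in the frame of fixture above 0.036 m).
It fails at once if the module is lifted or knocked out of its place on the board (z of module in the frame of board above 0.034 m or horizontal distance between module and board above 0.04 m).
It fails at once if the knob is taken between the fingers (distance between the grasp point and latch_knob below 0.013 m).
It fails at once if another thing on the bench (tape, spare module, pot, spool) is moved more than 20 mm (distance of any of tape, spare_module, flux_pot, spool from where it was at the start of the episode above 0.02 m).
It also fails if it takes over 48 s, if anything falls off the work surface, if the arm or the gripper's body presses on something with over 40 N, if the wrist force passes 120 N, or if a joint passes its speed limit or range.

## Working session

There is one attempt and no reset: what is moved stays moved. The work goes in short steps, Python scripts to look and compute and a tool call to move; the robot and the scene stay as the last step left them, time stands still between calls to the robot, and variables do not carry over. Pictures are saved under pics/ and viewed, and the job is handed in when it is done.

Besides the shell and the picture viewer there is one more tool, called after "Emit:" by a JSON object that holds its "name" and its "arguments". apply_moves: Moves the arm, as the interface text tells. Its arguments: {"type":"object","properties":{"commands":{"type":"array"},"force":{"type":"number"}},"required":["commands"]}

```bash
mkdir -p pics; ls; python3 - <<'E'
from workcell import bot
import cv2
print(bot.observe())
for n in ("scene","top"):
    f=bot.grab_frame(n); cv2.imwrite(f"pics/{n}0.png",f["frame"])
    print(n,f["fx"],f["fy"],f["cx"],f["cy"],f["dist"],f["pose"])
E
```

```text
pics
{'clock': 0.0, 'qpos': array([-1.21823883,  0.52204083, -0.03632233,  1.59995254,  0.0212185 ,
        1.02111166, -0.1127867 ]), 'qd': array([ 1.50643937e-03,  5.04753191e-04,  3.59827824e-06,  1.10778894e-03,
       -6.32395952e-04, -4.08379634e-04, -3.70175085e-05]), 'joint_efforts': array([ 1.59777846e-03, -9.27094173e+01,  1.98003821e+00, -3.69936776e+01,
        1.77595048e-02,  7.87111087e-03, -9.80765071e-05]), 'position': array([0.25633284, 0.56966971, 0.23072895]), 'tool_rot': array([-3.14047002e+00,  9.77421410e-05,  2.71884282e+00]), 'force': array([-0.7632233 , -0.39793533, -0.177248  ]), 'moment': array([ 0.00724376, -0.01635251,  0.00590765]), 'grip_width': 0.08546963244120352}
scene 438.4506164368002 438.4506164368002 282.6136906430256 213.5575839021626 [-0.11883886  0.          0.          0.          0.        ] [[ 0.87925957  0.31159723 -0.36029123  0.28403976]
 [-0.47621639  0.59244444 -0.64979037 -0.51005428]
 [ 0.01097966  0.74291099  0.66930016  0.67508839]
 [ 0.          0.          0.          1.        ]]
top 429.64405921471047 429.64405921471047 276.6510379732447 212.70062529714752 [0.03744037 0.         0.         0.         0.        ] [[ 0.02210082  0.99360447 -0.11073261  0.49172037]
 [-0.99973222  0.02272411  0.00436974  0.09053565]
 [ 0.00685809  0.11060638  0.99384063  0.93191171]
 [ 0.          0.          0.          1.        ]]
```

View pics/top0.png

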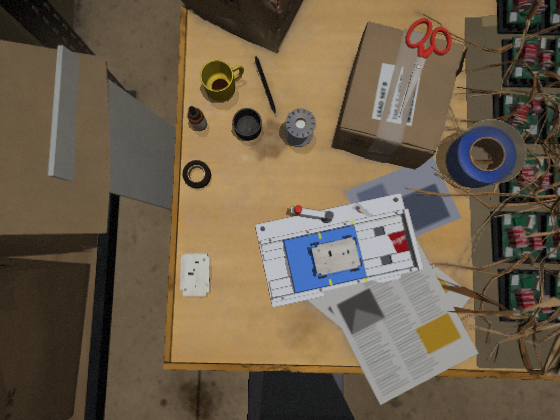

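View pics/scene0.png

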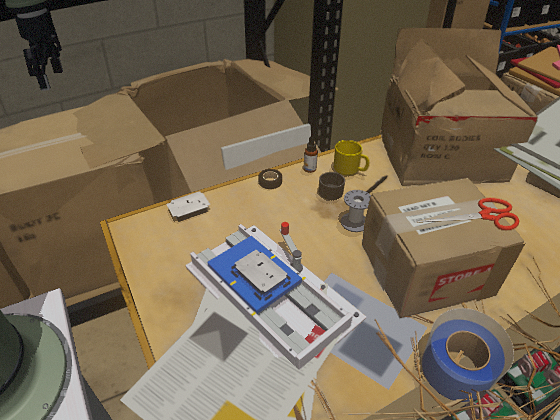

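```bash
python3 - <<'E'
import cv2
im=cv2.imread("pics/top0.png")[180:315,240:440]
cv2.imwrite("pics/top0z.png",cv2.resize(im,None,fx=4,fy=4,interpolation=cv2.INTER_CUBIC))
im=cv2.imread("pics/scene0.png")[210:370,170:370]
cv2.imwrite("pics/scene0z.png",cv2.resize(im,None,fx=3.7,fy=3.7,interpolation=cv2.INTER_CUBIC))
E
```

```text
(no output)
```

View pics/top0z.png

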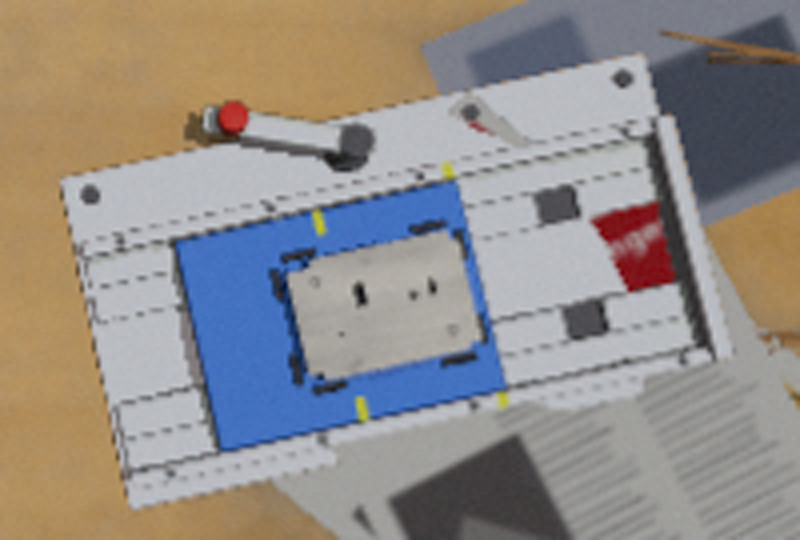

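View pics/scene0z.png

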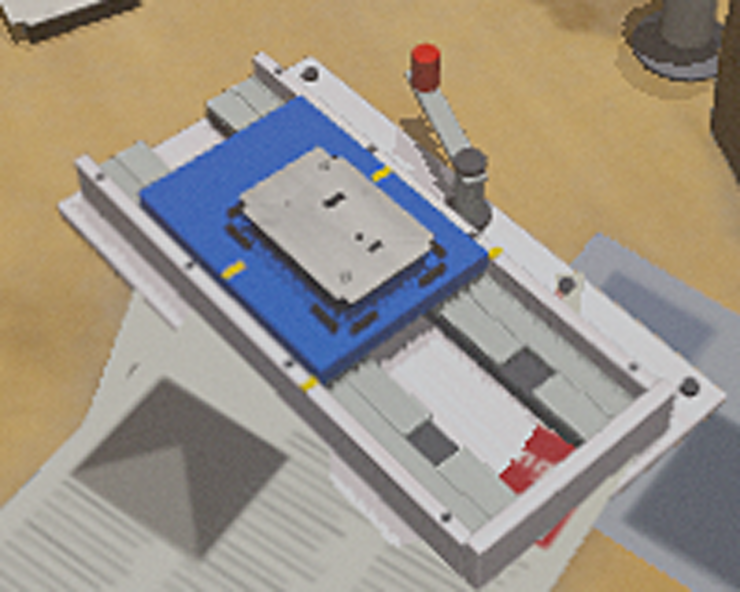

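```bash
cat > h.py <<'E'
import numpy as np, cv2
def ray(f,px):
    K=np.array([[f["fx"],0,f["cx"]],[0,f["fy"],f["cy"]],[0,0,1]])
    u=cv2.undistortPoints(np.array(px,float).reshape(-1,1,2),K,np.array(f["dist"])).reshape(-1,2)
    d=np.c_[u[:,0],-u[:,1],-np.ones(len(u))]
    P=np.array(f["pose"]); return P[:3,3], d@P[:3,:3].T
def atz(f,px,z):
    o,d=ray(f,px); z=np.broadcast_to(z,len(d)); t=(z-o[2])/d[:,2]; return o+d*t[:,None]
def rigid(L,W):
    L=np.array(L);W=np.array(W)[:,:2];lc,wc=L.mean(0),W.mean(0)
    a=L-lc;b=W-wc
    th=np.arctan2((a[:,0]*b[:,1]-a[:,1]*b[:,0]).sum(),(a*b).sum())
    R=np.array([[np.cos(th),-np.sin(th)],[np.sin(th),np.cos(th)]])
    t=wc-R@lc; return th,t,R,(W-(L@R.T+t))
E
python3 - <<'E'
from workcell import bot
from h import *
np.set_printoptions(precision=4,suppress=True)
f=bot.grab_frame("top")
z=lambda p:np.array(p,float)/4+[240-.4,180-.4]
base=atz(f,z([(62,180),(645,57),(132,508)]),.008)
th,t,R,r=rigid([(-.155,.102),(.17,.102),(-.155,-.078)],base); print(th,t,r)
# more: guide ends/ endstop top corners z .044 : 
b=atz(f,z([(175,240),(457,180),(218,452),(506,388)]),.046)
tb,tt,_,rb=rigid([(-.075,.055),(.075,.055),(-.075,-.055),(.075,-.055)],b); print("board",tb,tt,rb, "in fix",R.T@(tt-t))
k=atz(f,z([(234,117)]),.072)[0,:2]; print("knob",k,R.T@(k-t))
p=atz(f,z([(355,140)]),.06)[0,:2]; print("pivot",p,R.T@(p-t))
y=atz(f,z([(448,170),(503,401),(319,222),(362,408)]),.038)[:,:2]; print("marks",(y-t)@R)
y=atz(f,z([(448,170),(503,401),(319,222),(362,408)]),.046)[:,:2]; print("marks",(y-t)@R)
s=bot.grab_frame("scene")
zs=lambda p:np.array(p,float)/3.7+[170-.4,210-.4]
b=atz(s,zs([(142,192),(298,98),(330,380),(490,262)]),.046)
tb,tt,_,rb=rigid([(-.075,-.055),(-.075,.055),(.075,-.055),(.075,.055)],b);print("scene board",tb,tt,rb)
b=atz(s,zs([(316,60),(722,395)]),.008);print("scene base",(b[:,:2]-t)@R)
k=atz(s,zs([(426,52)]),.072)[0,:2]; print("knob",k,R.T@(k-t))
E
```

```text
-1.3396618584264732 [ 0.5048 -0.0415] [[-0.0008 -0.0004]
 [-0.0011  0.0013]
 [ 0.0019 -0.0009]]
board -1.3385778722715678 [ 0.499  -0.0132] [[-0.0002 -0.0008]
 [-0.0004  0.    ]
 [-0.0002  0.0005]
 [ 0.0008  0.0003]] in fix [-0.0288  0.0008]
knob [0.5963 0.0437] [-0.062   0.1086]
pivot [ 0.5874 -0.0189] [-0.0031  0.0855]
marks [[ 0.0442  0.0618]
 [ 0.0447 -0.06  ]
 [-0.0276  0.0492]
 [-0.027  -0.0486]]
marks [[ 0.0426  0.0614]
 [ 0.0431 -0.0593]
 [-0.0286  0.049 ]
 [-0.0279 -0.048 ]]
scene board -1.336738599919368 [ 0.4987 -0.0158] [[ 0.003   0.0022]
 [-0.0029  0.0014]
 [ 0.0027 -0.0022]
 [-0.0028 -0.0015]]
scene base [[-0.1524  0.1029]
 [ 0.1648  0.1024]]
knob [0.5981 0.0469] [-0.0647  0.111 ]
```

Emit:
{"name": "apply_moves", "arguments": {"commands": [{"travel":[-0.039,-0.034,0.011],"twist":[0,0,6],"claw":0},{"travel":[-0.078,-0.068,0.022],"twist":[0,0,12],"claw":0},{"travel":[-0.117,-0.102,0.033],"twist":[0,0,18],"claw":0},{"travel":[-0.156,-0.136,0.044],"twist":[0,0,24],"claw":0},{"travel":[-0.195,-0.17,0.055],"twist":[0,0,30],"claw":0},{"travel":[-0.234,-0.204,0.066],"twist":[0,0,36],"claw":0},{"travel":[-0.273,-0.238,0.077],"twist":[0,0,42],"claw":0},{"travel":[-0.312,-0.272,0.088],"twist":[0,0,47],"claw":0},{"travel":[-0.351,-0.306,0.1],"twist":[0,0,52.5],"claw":0},{"travel":[-0.39,-0.34,0.111],"twist":[0,0,52.5],"claw":0}]}}

```text
clock: 1.2
position: [0.4612, 0.1241, 0.1262]
tool_rot: [3.141, 0.0, 1.799]
force: [0.9, 1.1, -0.3]
grip_width: -0.0002
```

Emit:
{"name": "apply_moves", "arguments": {"commands": [{"travel":[0,0,0],"twist":[0,0,0],"claw":0},{"travel":[0,0,0],"twist":[0,0,0],"claw":0}]}}

```text
clock: 1.4
position: [0.4609, 0.1246, 0.1262]
tool_rot: [-3.141, 0.0, 1.8]
force: [-0.1, 0.3, 1.0]
grip_width: -0.0001
```

```bash
python3 - <<'E'
from workcell import bot
import cv2
o=bot.observe();print(o['position'],o['tool_rot'],o['force'])
f=bot.grab_frame("wrist"); cv2.imwrite("pics/w1.png",f["frame"]); print(f["tool_from_camera"])
E
```

```text
[0.46091738 0.12455436 0.12622865] [-3.14102876e+00  2.25474895e-04  1.79977488e+00] [-0.12557245  0.25476471  1.04548865]
[[ 6.26796868e-04  9.49665918e-01  3.13263869e-01  8.00520513e-02]
 [ 9.99999458e-01 -3.34976533e-04 -9.85369720e-04 -1.22646215e-03]
 [-8.30835995e-04  3.13264317e-01 -9.49665613e-01 -1.42256006e-01]
 [ 0.00000000e+00  0.00000000e+00  0.00000000e+00  1.00000000e+00]]
```

View pics/w1.png

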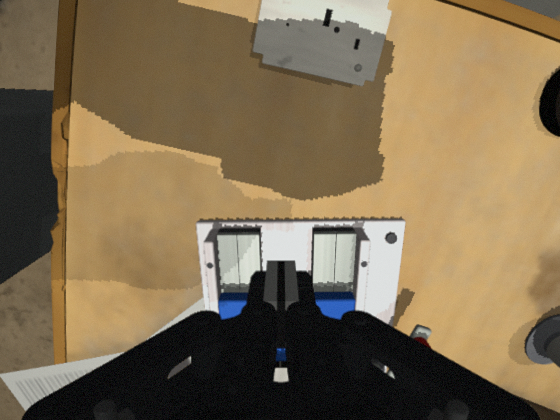

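Emit:
{"name": "apply_moves", "arguments": {"commands": [{"travel":[0,0.005,0.045],"twist":[0,0,0],"claw":0},{"travel":[0,0.005,0.08],"twist":[0,0,0],"claw":0},{"travel":[0,0.005,0.092],"twist":[0,0,0],"claw":0},{"travel":[-0.015,0.005,0.092],"twist":[0,0,0],"claw":0},{"travel":[-0.03,0.005,0.092],"twist":[0,0,0],"claw":0},{"travel":[-0.035,0.005,0.092],"twist":[0,0,0],"claw":0},{"travel":[-0.04,0.005,0.092],"twist":[0,0,0],"claw":0},{"travel":[-0.045,0.005,0.092],"twist":[0,0,0],"claw":0},{"travel":[-0.05,0.005,0.092],"twist":[0,0,0],"claw":0}]}}

```text
clock: 2.35
position: [0.4771, 0.0786, 0.0348]
tool_rot: [3.141, -0.0, 1.803]
force: [-0.1, -0.1, -0.4]
grip_width: -0.0002
```

```bash
cat >> h.py <<'E'
T=np.array([.5048,-.0415]);TH=-1.3395;RF=np.array([[np.cos(TH),-np.sin(TH)],[np.sin(TH),np.cos(TH)]])
def st(bot):
    o=bot.observe();p=np.array(o['position']);q=RF.T@(p[:2]-T);F=np.array(o['force'])
    print("t",o['clock'],"fix",q.round(4),"z",round(p[2],4),"yaw",round(o['tool_rot'][2],3),"Ffix",(RF.T@F[:2]).round(2),F[2].round(2))
def look(bot,n,name,box,s):
    f=bot.grab_frame(n);x0,y0,x1,y1=box
    cv2.imwrite(f"pics/{name}.png",cv2.resize(f["frame"][y0:y1,x0:x1],None,fx=s,fy=s,interpolation=cv2.INTER_CUBIC))
E
python3 - <<'E'
from workcell import bot
from h import *
st(bot)
look(bot,"scene","s2",(170,190,370,350),3.7)
E
```

```text
t 2.35 fix [-0.1232  0.0006] z 0.0348 yaw 1.803 Ffix [ 0.09 -0.09] -0.43
```

View pics/s2.png

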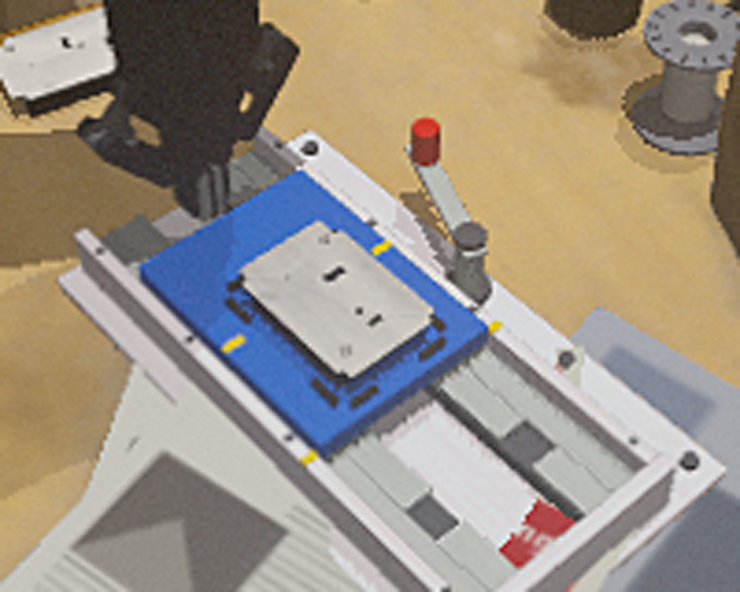

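Emit:
{"name": "apply_moves", "arguments": {"commands": [{"travel":[-0.004,0,0],"twist":[0,0,0],"claw":0},{"travel":[-0.008,0,0],"twist":[0,0,0],"claw":0},{"travel":[-0.012,0,0],"twist":[0,0,0],"claw":0},{"travel":[-0.016,0,0],"twist":[0,0,0],"claw":0},{"travel":[-0.02,0,0],"twist":[0,0,0],"claw":0},{"travel":[-0.025,0,0],"twist":[0,0,0],"claw":0},{"travel":[-0.03,0,0],"twist":[0,0,0],"claw":0},{"travel":[-0.035,0,0],"twist":[0,0,0],"claw":0},{"travel":[-0.04,0,0],"twist":[0,0,0],"claw":0},{"travel":[-0.045,0,0],"twist":[0,0,0],"claw":0}]}}

```text
clock: 3.4
position: [0.4875, 0.034, 0.0345]
tool_rot: [3.142, 0.0, 1.802]
force: [-0.8, 3.8, 1.4]
grip_width: 0.0002
```

```bash
python3 - <<'E'
from workcell import bot
from h import *
st(bot)
look(bot,"scene","s3",(170,190,370,350),3.7)
E
```

```text
t 3.4 fix [-0.0775  0.0004] z 0.0345 yaw 1.802 Ffix [-3.84  0.04] 1.41
```

View pics/s3.png

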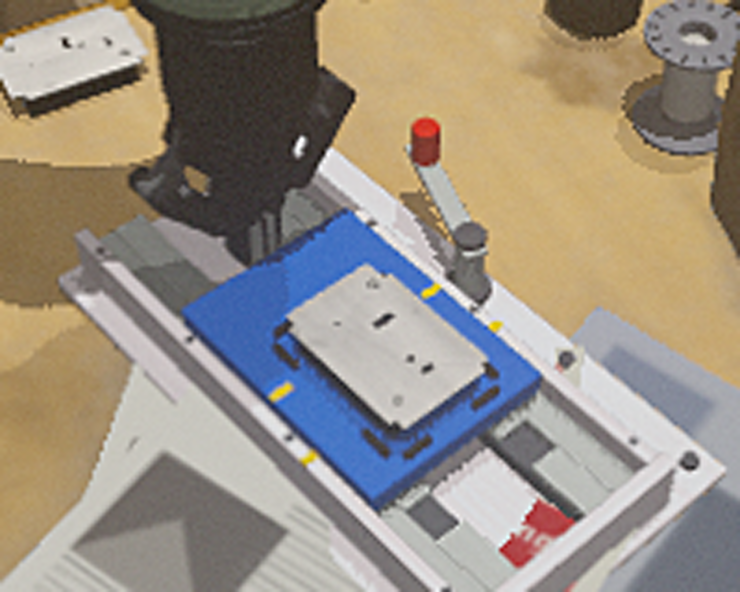

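```bash
python3 - <<'E'
from workcell import bot
from h import *
look(bot,"top","t3",(240,180,440,315),4)
E
```

```text
(no output)
```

View pics/t3.png

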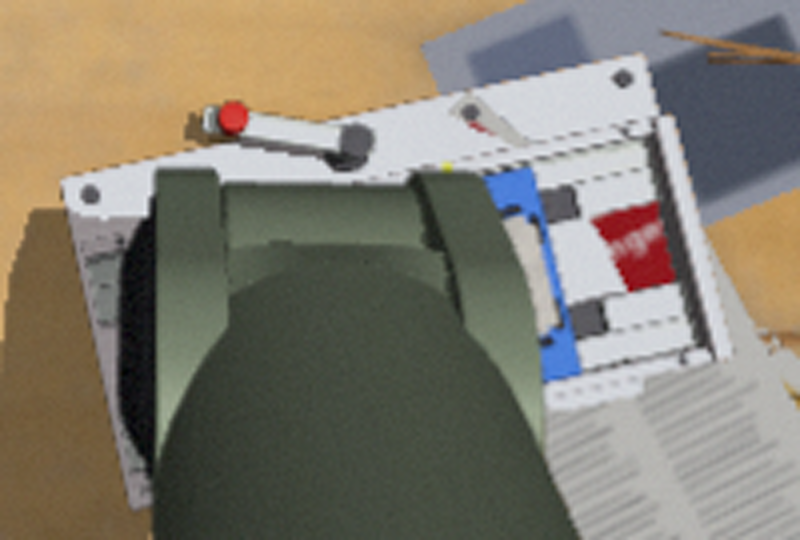

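Emit:
{"name": "apply_moves", "arguments": {"commands": [{"travel":[-0.004,0,0],"twist":[0,0,0],"claw":0},{"travel":[-0.008,0,0],"twist":[0,0,0],"claw":0},{"travel":[-0.012,0,0],"twist":[0,0,0],"claw":0},{"travel":[-0.016,0,0],"twist":[0,0,0],"claw":0},{"travel":[-0.019,0,0],"twist":[0,0,0],"claw":0},{"travel":[-0.022,0,0],"twist":[0,0,0],"claw":0},{"travel":[-0.025,0,0],"twist":[0,0,0],"claw":0},{"travel":[-0.027,0,0],"twist":[0,0,0],"claw":0},{"travel":[-0.029,0,0],"twist":[0,0,0],"claw":0}]}}

```text
clock: 4.4
position: [0.4941, 0.0061, 0.0345]
tool_rot: [-3.142, -0.0, 1.802]
force: [-0.1, 2.0, -0.7]
grip_width: -0.0004
```

```bash
python3 - <<'E'
from workcell import bot
from h import *
st(bot)
look(bot,"scene","s4",(170,190,370,350),3.7)
E
```

```text
t 4.4 fix [-0.0488  0.0004] z 0.0345 yaw 1.802 Ffix [-2.02  0.33] -0.74
```

View pics/s4.png

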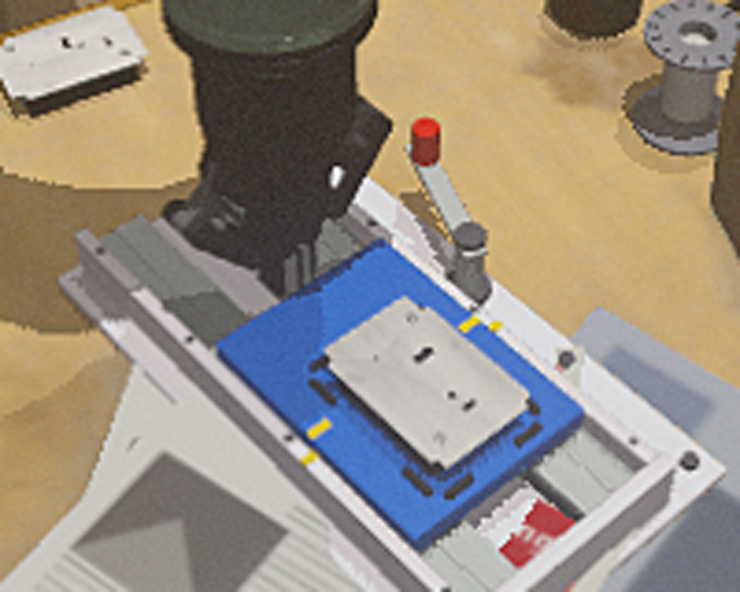

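Emit:
{"name": "apply_moves", "arguments": {"commands": [{"travel":[-0.001,0,0],"twist":[0,0,0],"claw":0},{"travel":[-0.002,0,0],"twist":[0,0,0],"claw":0},{"travel":[-0.003,0,0],"twist":[0,0,0],"claw":0},{"travel":[-0.004,0,0],"twist":[0,0,0],"claw":0},{"travel":[-0.005,0,0],"twist":[0,0,0],"claw":0}]}}

```text
clock: 4.95
position: [0.4952, 0.0014, 0.0345]
tool_rot: [3.142, -0.0, 1.803]
force: [-0.6, 3.2, 1.1]
grip_width: -0.0001
```

```bash
python3 - <<'E'
from workcell import bot
from h import *
st(bot)
look(bot,"scene","s5",(170,190,370,350),3.7)
E
```

```text
t 4.95 fix [-0.044   0.0005] z 0.0345 yaw 1.803 Ffix [-3.23  0.17] 1.1
```

View pics/s5.png

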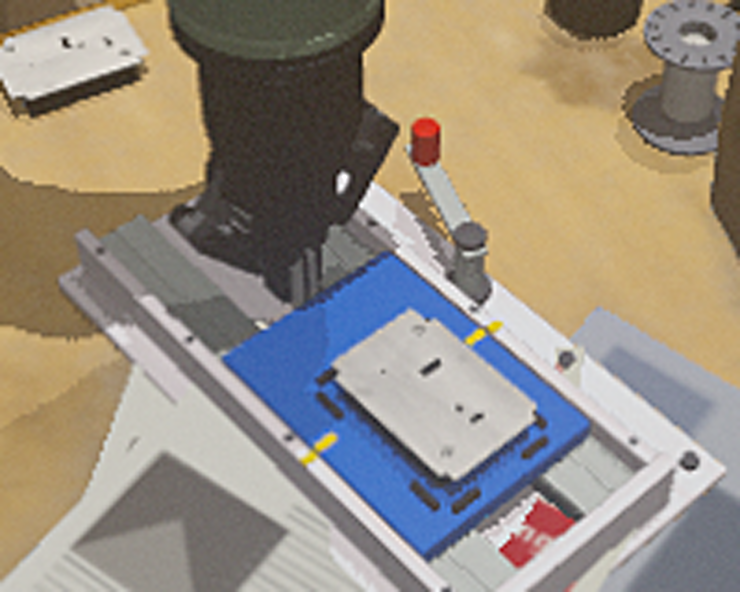

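Emit:
{"name": "apply_moves", "arguments": {"commands": [{"travel":[-0.001,0,0],"twist":[0,0,0],"claw":0},{"travel":[-0.002,0,0],"twist":[0,0,0],"claw":0},{"travel":[-0.003,0,0],"twist":[0,0,0],"claw":0}]}}

```text
clock: 5.3
position: [0.4959, -0.0016, 0.0345]
tool_rot: [3.142, 0.0, 1.803]
force: [-0.1, 3.2, 1.7]
grip_width: 0.0001
```

```bash
python3 - <<'E'
from workcell import bot
from h import *
st(bot)
look(bot,"scene","s6",(170,190,370,350),3.7)
E
```

```text
t 5.3 fix [-0.0409  0.0005] z 0.0345 yaw 1.803 Ffix [-3.16  0.59] 1.69
```

View pics/s6.png

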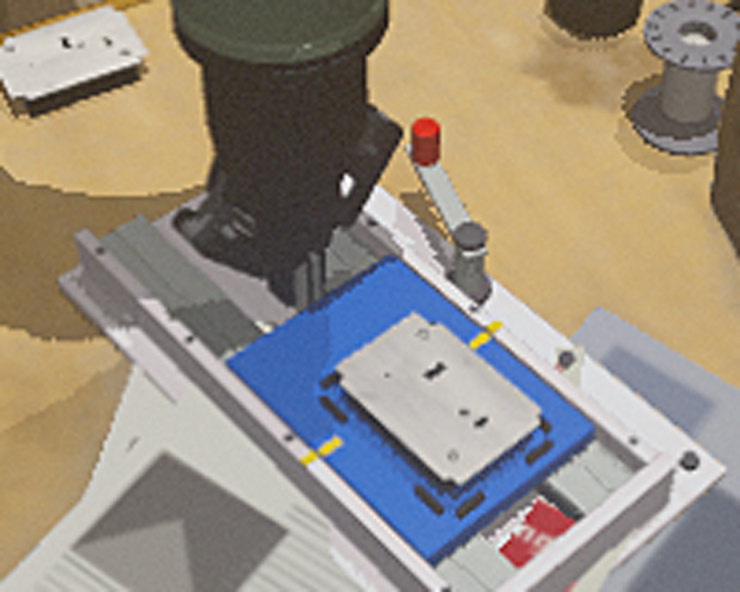

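Emit:
{"name": "apply_moves", "arguments": {"commands": [{"travel":[-0.001,0,0],"twist":[0,0,0],"claw":0},{"travel":[-0.002,0,0],"twist":[0,0,0],"claw":0}]}}

```text
clock: 5.55
position: [0.496, -0.0023, 0.0344]
tool_rot: [-3.141, -0.001, 1.803]
force: [-5.4, 15.9, 4.7]
grip_width: 0.0004
```

```bash
python3 - <<'E'
from workcell import bot
from h import *
st(bot)
s=bot.grab_frame("scene")
look(bot,"scene","s7",(170,190,370,350),3.7)
zs=lambda p:np.array(p,float)/3.7+[170-.4,190-.4]
K=np.array([[s["fx"],0,s["cx"]],[0,s["fy"],s["cy"]],[0,0,1]])
def proj(w):
    P=np.linalg.inv(s["pose"]);c=P[:3,:3]@w+P[:3,3];c=c*[1,-1,-1]
    return cv2.projectPoints(c.reshape(1,1,3),np.zeros(3),np.zeros(3),K,np.array(s["dist"]))[0].ravel()
for zz in (.046,.04):
  for x in (.040,.045,.048):
    print(zz,x,[ ((proj(np.r_[RF@[x+a,b]+T,zz])-[169.6,189.6])*3.7).round(0).tolist() for a,b in((-.075,-.055),(-.075,.055),(.075,-.055),(.075,.055))])
E
```

```text
t 5.55 fix [-0.0402  0.0004] z 0.0344 yaw 1.803 Ffix [-16.71  -1.65] 4.65
0.046 0.04 [[215.0, 347.0], [384.0, 239.0], [417.0, 546.0], [589.0, 413.0]]
0.046 0.045 [[221.0, 353.0], [390.0, 245.0], [424.0, 553.0], [597.0, 420.0]]
0.046 0.048 [[225.0, 356.0], [394.0, 248.0], [429.0, 557.0], [601.0, 424.0]]
0.04 0.04 [[216.0, 354.0], [384.0, 247.0], [417.0, 553.0], [588.0, 421.0]]
0.04 0.045 [[222.0, 360.0], [390.0, 252.0], [424.0, 560.0], [596.0, 427.0]]
0.04 0.048 [[226.0, 364.0], [394.0, 255.0], [429.0, 565.0], [600.0, 431.0]]
```

View pics/s7.png

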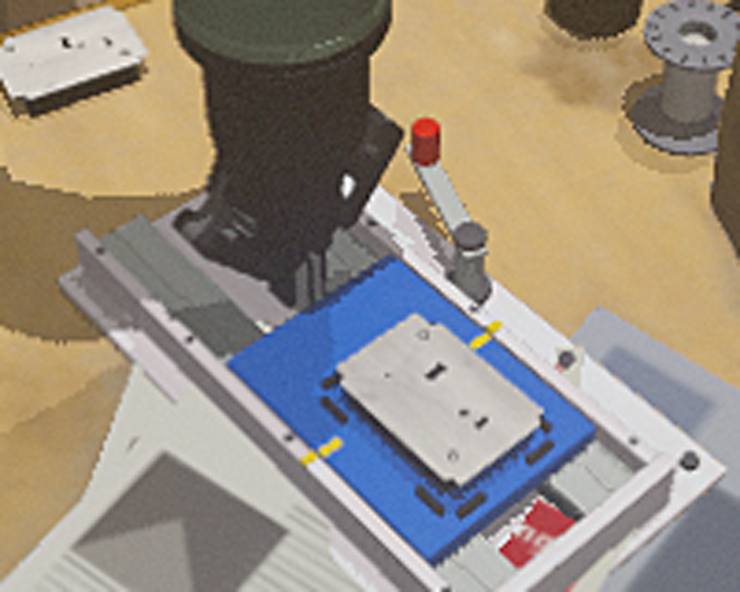

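Emit:
{"name": "apply_moves", "arguments": {"commands": [{"travel":[0.006,0,0],"twist":[0,0,0],"claw":0},{"travel":[0.02,0,0],"twist":[0,0,0],"claw":0},{"travel":[0.02,0,-0.04],"twist":[0,0,0],"claw":0},{"travel":[0.02,0,-0.085],"twist":[0,0,0],"claw":0},{"travel":[0.03,0.03,-0.085],"twist":[0,0,8],"claw":0},{"travel":[0.04,0.06,-0.085],"twist":[0,0,16],"claw":0},{"travel":[0.05,0.09,-0.085],"twist":[0,0,24],"claw":0},{"travel":[0.055,0.12,-0.085],"twist":[0,0,32],"claw":0},{"travel":[0.056,0.149,-0.085],"twist":[0,0,40],"claw":0},{"travel":[0.056,0.149,-0.085],"twist":[0,0,48],"claw":0}]}}

```text
clock: 6.65
position: [0.6311, 0.0864, 0.1191]
tool_rot: [3.14, -0.001, 0.96]
force: [-2.0, 0.4, -0.5]
grip_width: -0.0003
```

```bash
python3 - <<'E'
from workcell import bot
from h import *
st(bot)
print(bot.observe()['qpos'])
look(bot,"scene","s8",(170,190,370,350),3.7)
look(bot,"top","t8",(240,180,440,315),4)
E
```

```text
t 6.65 fix [-0.0955  0.1522] z 0.1191 yaw 0.96 Ffix [-0.81 -1.84] -0.5
[-0.49679589  0.71268744  0.41448012  1.67644579 -0.36434058  0.82804386
 -0.53379923]
```

View pics/s8.png

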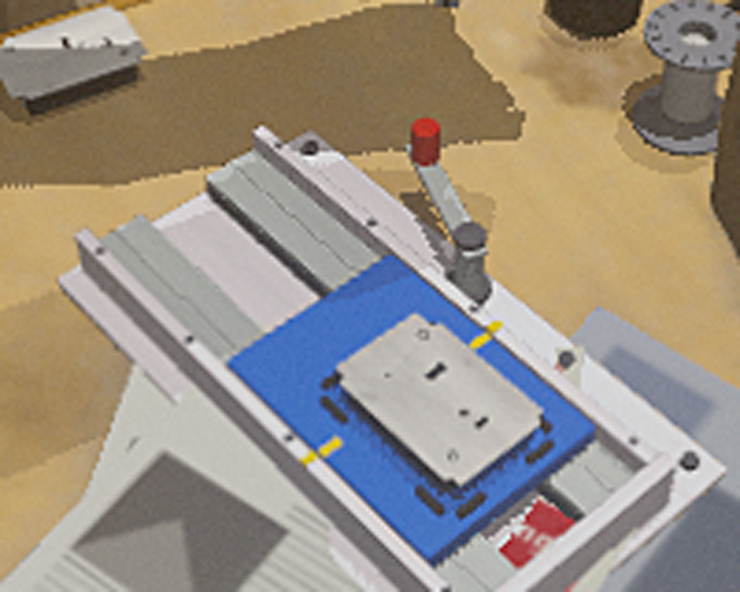

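View pics/t8.png

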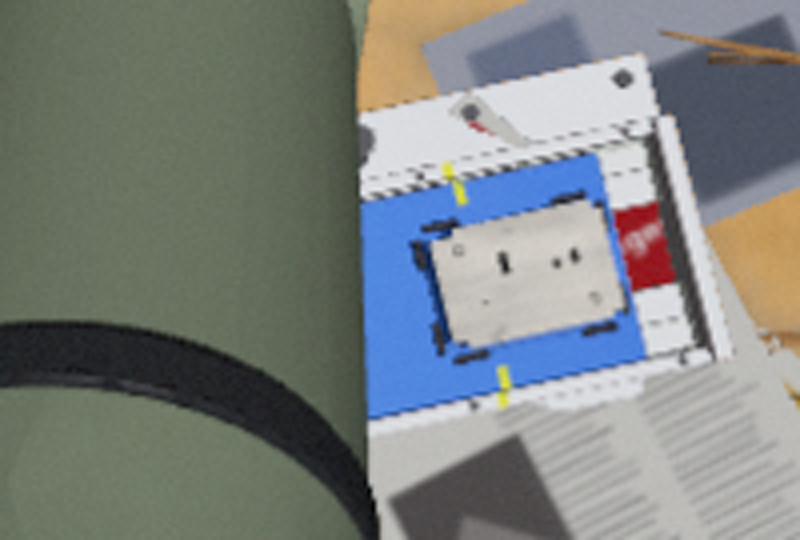

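```bash
cat > path.py <<'E'
from workcell import bot
from h import *
import sys
off=float(sys.argv[1]); ths=np.array(eval(sys.argv[2]))
o=bot.observe();st(bot)
p=RF.T@(np.array(o['position'])[:2]-T); a=o['tool_rot'][2]-TH  # tool x in fixture
tx=np.array([np.cos(a),np.sin(a)]);ty=np.array([np.sin(a),-np.cos(a)])
for t in ths:
    k=np.array([-.065*np.cos(t),.085-.065*np.sin(t)]); c=k+tx*off-p
    print(round(t,2),(np.array([c@tx,c@ty])*1000).round(1))
E
python3 path.py 0.02 "np.r_[-.38,-.3:1.7:.1]"; python3 - <<'E'
from workcell import bot
from h import *
f=bot.grab_frame("top"); print((atz(f,[(298,127)],.07)[:,:2]-T)@RF)
E
```

```text
t 6.75 fix [-0.0949  0.1494] z 0.1189 yaw 0.962 Ffix [ 0.16 -0.16] 0.14
-0.38 [-33.1  -1.2]
-0.3 [-35.5  -5.8]
-0.2 [-39.2 -11.2]
-0.1 [-43.3 -16.2]
0.0 [-47.9 -20.8]
0.1 [-53.  -24.9]
0.2 [-58.4 -28.4]
0.3 [-64.2 -31.4]
0.4 [-70.2 -33.8]
0.5 [-76.4 -35.6]
0.6 [-82.8 -36.8]
0.7 [-89.3 -37.3]
0.8 [-95.8 -37.2]
0.9 [-102.2  -36.4]
1.0 [-108.6  -35. ]
1.1 [-114.8  -33. ]
1.2 [-120.7  -30.4]
1.3 [-126.3  -27.1]
1.4 [-131.6  -23.4]
1.5 [-136.5  -19.1]
1.6 [-140.9  -14.3]
[[-0.02582883  0.27494475]]
```

Emit:
{"name": "apply_moves", "arguments": {"commands": [{"travel":[0,0,0.035],"twist":[0,0,0],"claw":0},{"travel":[0,0,0.065],"twist":[0,0,0],"claw":0},{"travel":[-0.012,0,0.065],"twist":[0,0,0],"claw":0},{"travel":[-0.024,-0.001,0.065],"twist":[0,0,0],"claw":0},{"travel":[-0.029,-0.001,0.065],"twist":[0,0,0],"claw":0},{"travel":[-0.033,-0.001,0.065],"twist":[0,0,0],"claw":0},{"travel":[-0.0355,-0.006,0.065],"twist":[0,0,0],"claw":0},{"travel":[-0.039,-0.011,0.065],"twist":[0,0,0],"claw":0},{"travel":[-0.043,-0.016,0.065],"twist":[0,0,0],"claw":0},{"travel":[-0.048,-0.021,0.065],"twist":[0,0,0],"claw":0}]}}

```text
clock: 7.8
position: [0.5834, 0.058, 0.0548]
tool_rot: [3.141, -0.0, 0.965]
force: [0.1, 2.9, 1.9]
grip_width: 0.0001
```

```bash
python3 path.py 0.02 "np.r_[0:1.7:.1]"; python3 - <<'E'
from workcell import bot
from h import *
look(bot,"scene","s9",(170,170,370,330),3.7)
E
```

```text
t 7.8 fix [-0.0789  0.0994] z 0.0548 yaw 0.965 Ffix [-2.79  0.78] 1.88
0.0 [0.1 0.7]
0.1 [-5.  -3.4]
0.2 [-10.4  -7. ]
0.3 [-16.1 -10. ]
0.4 [-22.2 -12.5]
0.5 [-28.4 -14.3]
0.6 [-34.8 -15.5]
0.7 [-41.3 -16. ]
0.8 [-47.8 -15.9]
0.9 [-54.2 -15.2]
1.0 [-60.6 -13.8]
1.1 [-66.7 -11.8]
1.2 [-72.7  -9.1]
1.3 [-78.3  -5.9]
1.4 [-83.6  -2.2]
1.5 [-88.5   2.1]
1.6 [-93.    6.8]
```

View pics/s9.png

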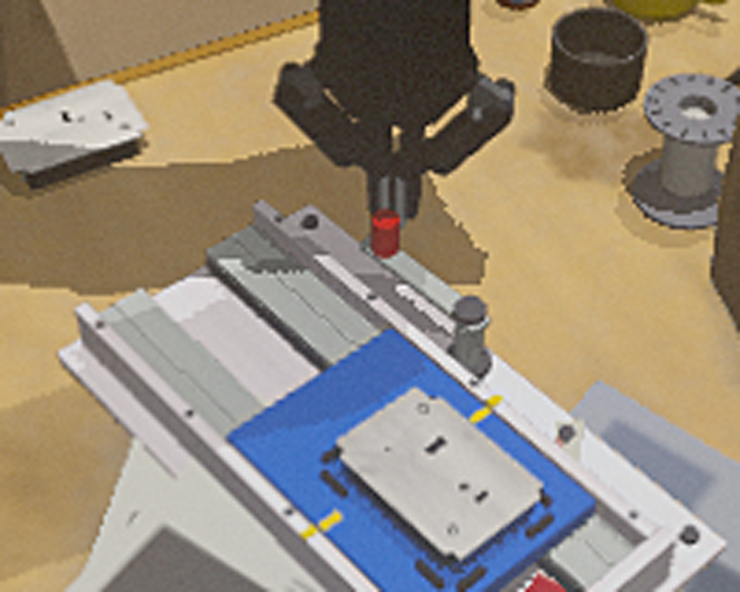

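Pushing works: the bar is now at about 0 rad with the fingertips behind the knob. I'll continue along the arc.

Emit:
{"name": "apply_moves", "arguments": {"commands": [{"travel":[-0.005,-0.0034,0],"twist":[0,0,0],"claw":0},{"travel":[-0.0105,-0.007,0],"twist":[0,0,0],"claw":0},{"travel":[-0.016,-0.01,0],"twist":[0,0,0],"claw":0},{"travel":[-0.022,-0.0125,0],"twist":[0,0,0],"claw":0},{"travel":[-0.0285,-0.0143,0],"twist":[0,0,0],"claw":0},{"travel":[-0.035,-0.0155,0],"twist":[0,0,0],"claw":0},{"travel":[-0.0415,-0.016,0],"twist":[0,0,0],"claw":0},{"travel":[-0.048,-0.016,0],"twist":[0,0,0],"claw":0}]}}

```text
clock: 8.65
position: [0.543, 0.0268, 0.0545]
tool_rot: [3.142, 0.0, 0.965]
force: [0.6, 1.0, 0.3]
grip_width: 0.0001
```

```bash
python3 path.py 0.02 "np.r_[0.8:1.75:.1]"; python3 - <<'E'
from workcell import bot
from h import *
look(bot,"scene","s10",(170,170,370,330),3.7)
E
```

```text
t 8.65 fix [-0.0577  0.0529] z 0.0545 yaw 0.965 Ffix [-0.84  0.8 ] 0.3
0.8 [ 0.9 -0.5]
0.9 [-5.5  0.3]
1.0 [-11.9   1.7]
1.1 [-18.1   3.7]
1.2 [-24.    6.3]
1.3 [-29.7   9.6]
1.4 [-35.   13.3]
1.5 [-39.9  17.6]
1.6 [-44.3  22.3]
1.7 [-48.3  27.5]
```

View pics/s10.png

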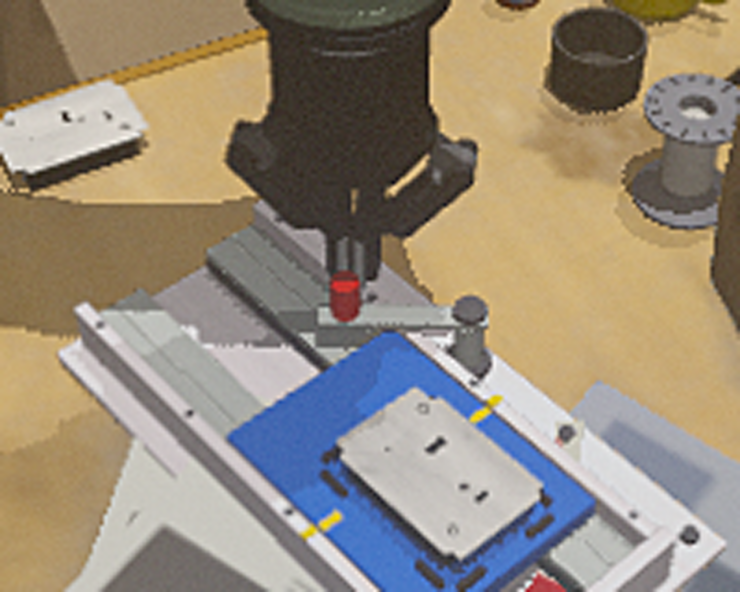

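Emit:
{"name": "apply_moves", "arguments": {"commands": [{"travel":[-0.006,0.0005,0],"twist":[0,0,0],"claw":0},{"travel":[-0.0125,0.002,0],"twist":[0,0,0],"claw":0},{"travel":[-0.0185,0.004,0],"twist":[0,0,0],"claw":0},{"travel":[-0.0245,0.0065,0],"twist":[0,0,0],"claw":0},{"travel":[-0.03,0.01,0],"twist":[0,0,0],"claw":0},{"travel":[-0.0355,0.0135,0],"twist":[0,0,0],"claw":0},{"travel":[-0.0385,0.0155,0],"twist":[0,0,0],"claw":0},{"travel":[-0.041,0.0178,0],"twist":[0,0,0],"claw":0},{"travel":[-0.0432,0.02,0],"twist":[0,0,0],"claw":0}]}}

```text
clock: 9.6
position: [0.5351, -0.019, 0.0544]
tool_rot: [-3.141, -0.001, 0.965]
force: [-2.2, 18.4, 1.6]
grip_width: -0.0003
```

```bash
python3 path.py 0.02 "np.r_[1.4:1.75:.05]"; python3 - <<'E'
from workcell import bot
from h import *
look(bot,"scene","s11",(170,170,370,330),3.7)
E
```

```text
t 9.6 fix [-0.015   0.0347] z 0.0544 yaw 0.965 Ffix [-18.41   2.1 ] 1.59
1.4 [ 7.2 -6.3]
1.45 [ 4.7 -4.2]
1.5 [ 2.3 -2. ]
1.55 [-0.   0.3]
1.6 [-2.2  2.7]
1.65 [-4.2  5.2]
1.7 [-6.1  7.8]
1.75 [-7.9 10.6]
```

View pics/s11.png

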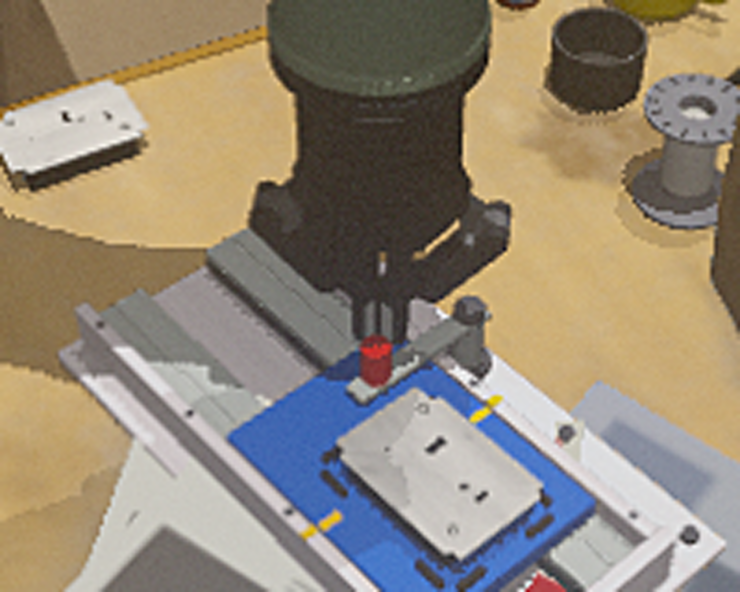

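Emit:
{"name": "apply_moves", "arguments": {"commands": [{"travel":[0.003,0,0],"twist":[0,0,0],"claw":0},{"travel":[0.012,0,0],"twist":[0,0,0],"claw":0},{"travel":[0.03,0,0],"twist":[0,0,0],"claw":0},{"travel":[0.03,0,-0.045],"twist":[0,0,0],"claw":0},{"travel":[0.03,0,-0.09],"twist":[0,0,0],"claw":0},{"travel":[0.07,0.0,-0.12],"twist":[0,0,0],"claw":0},{"travel":[0.11,0.0,-0.14],"twist":[0,0,0],"claw":0},{"travel":[0.15,0.0,-0.15],"twist":[0,0,0],"claw":0},{"travel":[0.19,0.0,-0.15],"twist":[0,0,0],"claw":0},{"travel":[0.23,0.0,-0.15],"twist":[0,0,0],"claw":0}]}}

```text
clock: 10.65
position: [0.6672, 0.173, 0.2051]
tool_rot: [3.141, -0.001, 0.966]
force: [0.9, 0.1, 0.6]
grip_width: -0.0001
```

```bash
python3 - <<'E'
from workcell import bot
from h import *
st(bot)
look(bot,"scene","s12",(150,150,370,330),3.3)
look(bot,"top","t12",(170,100,440,315),2.9)
E
```

```text
t 10.65 fix [-0.1716  0.2073] z 0.2051 yaw 0.966 Ffix [0.08 0.9 ] 0.63
```

View pics/s12.png

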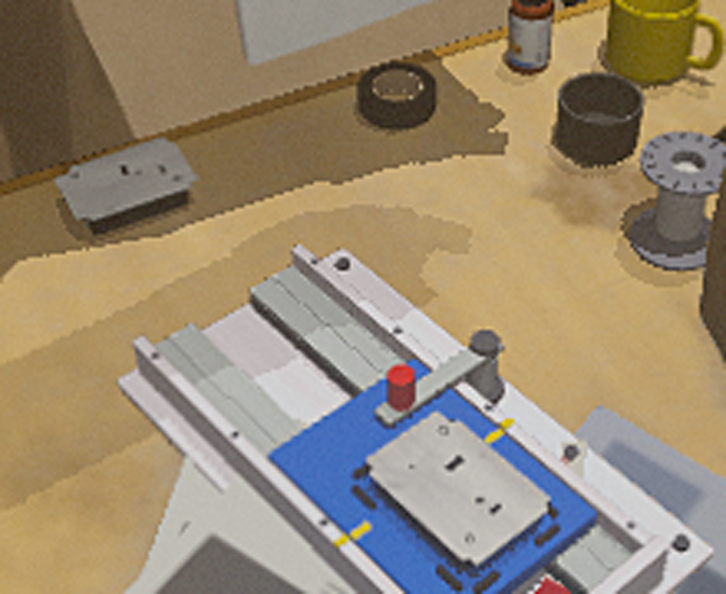

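View pics/t12.png

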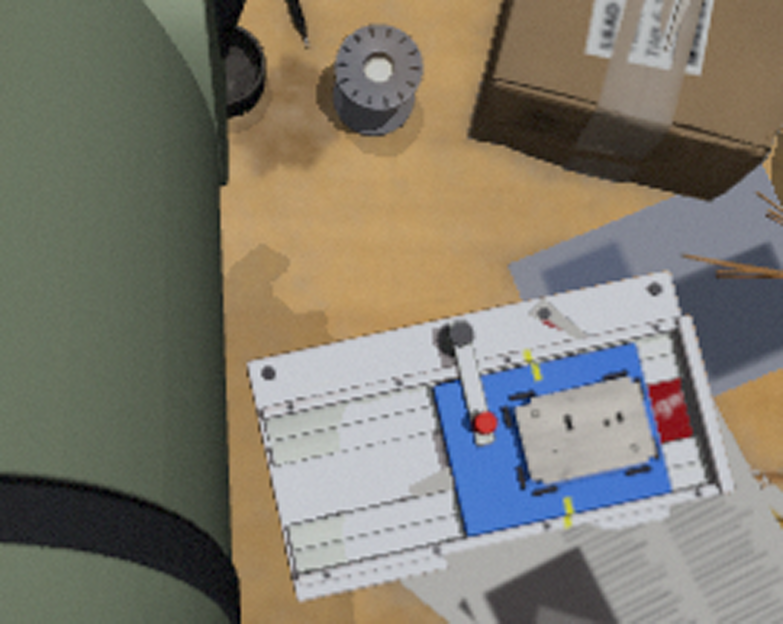

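```bash
python3 - <<'E'
from workcell import bot
from h import *
f=bot.grab_frame("top")
z=lambda p:np.array(p,float)/2.9+[169.6,99.6]
k=((atz(f,z([(485,422)]),.072)[:,:2]-T)@RF)[0];print(k,np.arctan2(.085-k[1],-k[0]))
b=(atz(f,z([(433,384),(636,344),(463,537),(671,493)]),.040)[:,:2]-T)@RF;print(b,b.mean(0))
st(bot); print(bot.job_done())
E
```

```text
[-0.00179294  0.02133458] 1.5426418869649103
[[-0.02735593  0.05567034]
 [ 0.12159529  0.05362621]
 [-0.03032227 -0.05428277]
 [ 0.12060539 -0.05457778]] [0.04613062 0.000109  ]
t 10.8 fix [-0.1724  0.2069] z 0.2035 yaw 0.969 Ffix [ 0.67 -0.07] -0.88
the job is handed in; nothing more can be done
None
```

I pushed the board along its rails with closed fingertips until it dropped into the notches. I then pushed the red knob round until the latch bar met its stop, backed the arm well clear and handed in the job at about 10.8 s.

My last checks, all from the cameras and the force reading:
- **Board:** its origin was at about x = 46 mm in the fixture frame (target 45 mm). Its corners matched the dropped height in the scene view. It had also stopped at about 17 N, against about 3–4 N while sliding.
- **Latch:** the bar stood at about 1.54 rad, measured from the knob. The push met its stop at about 18 N.
- **Module and bystanders:** the module still lay between the black corners. The spool, pot, tape and spare module looked unmoved by eye, but I did not measure their positions.

The checks agreed within a few mm: the scene camera put the board nearer x = 48 mm. No check failed.

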